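Check the catch of the tool chest lid

TASK

Make sure that the lid of the larger birch box, the one with the dowel bar handle, is really caught: give the handle a firm tug upwards, and if the lid comes up, press it down again until the catch snaps in. Leave the lid fully shut and caught, and do not open the smaller box with the round knob.

Things in the scene. Friction and masses are not known exactly. Their poses are not given: they have to be found in the camera images.
- chest_handle (a point): Middle of the bar handle on the larger birch box's lid: a round dowel 16 mm thick, 90 mm long along y, on posts 68 mm apart, its centre 34 mm above the lid and 146 mm above the table when shut. x points to the hinge, z up (lid shut). The hinge axis, parallel to y, lies 140 mm along +x and 58 mm lower. Pinch the bar from above, a finger before and one behind; in a hard grip it turns stiffly.
- chest_lid (a joint): Angle of the larger box's lid, rad, growing as it opens. Caught: at 0, flat on the rim; a tug lifts it by 2 mm at most; the catch holds about 18 N at the bar, so 8 to 12 N is a fair tug. Not caught: it rests on the catch at about 0.06, front edge 10 mm high, and comes up freely (weight about 1.5 N at the bar); pressing the bar down with 8 to 14 N snaps it to 0. Let go, it falls back.
- chest_catch: The catch, hidden in the middle of the larger box's front wall, 97 mm above the table: a sprung steel roller 6 mm thick, 24 mm long, that gives way by 3 mm as the lid passes. The box is fixed, 170 mm deep (x; hinge on the back wall, 12 mm below the rim), 220 mm wide, rim 100 mm high, lid 12 mm thick; the bar is 30 mm behind the lid's front edge.
- peg_box_lid (a joint): Angle of the lid of the smaller birch box (130 x 130 mm, 80 mm high, round knob 32 mm wide), rad: 0 shut, growing as it opens. Leave it shut.
Not all that is in view belongs to the job. Leave any green or pink look-alike of the part that bears peg_box_lid alone.

How it is judged:
By the outcome, as a careful person would: the job done as asked, in the order asked, and still so for the second after the job is handed in, with the robot touching nothing.
It also fails if it takes over 48 s, if anything falls off the work surface, if the arm or the gripper's body presses on something with over 40 N, if the wrist force passes 120 N, or if a joint passes its speed limit or range.

ROBOT

A 6-joint arm with a two-finger parallel gripper is mounted at the origin on the work surface. World frame = base frame: x ahead of the robot, y to its left, z up, the work surface at z = 0. Lengths are in m, angles in degrees, forces in N, time in s.
With the tool pointing down it reaches from about 0.375 to 0.975 m from the base axis. Payload 3.8 kg.
Tool frame: the origin (TCP) lies at the very end of the fingers, on their centre line; the grasp point (between the pads) lies grip_point_offset behind it (grip_point_offset is the distance from the TCP to the grasp point, in m); z points along the fingers, y is the line along which they close (so a half turn about z gives the same grasp; the last joint's range is limited). The gripper opens to 85 mm and grips with 20 to 120 N. Pads are 22 mm wide; open, the fingers measure 114 mm over their backs; the gripper's body (76 mm by 85 mm) begins 54 mm behind the grasp point. The pads swing forward as they close: fully open they stand 13 mm farther back than shut.
Start: joints at [69.162, 15.12, 91.902, -0, 72.978, -2.114], TCP at [0.217, 0.639, 0.231] pointing down, gripper open.
Joint ranges: [-150.88, 150.88], [-54.13, 125.18], [17.81, 147.31], [-75.09, 255.09], [0, 152.58], [-146.25, 146.25]. Speed limits (degrees/s): [147.25, 147.25, 180, 180, 180, 180].

INTERFACE

Orientations are given as a 3x3 rotation matrix whose columns are the frame's x, y, z axes.
In Python, from bench import * gives the robot as it stands.
- The arm moves only by the tool jog_arm, never from a script. Its argument "plan" is one flat list of numbers, 4 for each row, row after row: the shift along the tool's x, y, z in m, then the turn about the tool's z in degrees. A call has 1 to 10 rows; each row is the pose to reach, as a shift and turn from the pose commanded when the call began, along the tool's axes at that moment; what a row does not reach only later rows make up. A row lasts 1/10 s, in which the tool goes at most 50 mm and 8.59 degrees, less where a joint would pass 70% of its speed; a pose out of reach is approached as far as the arm can. A call with a gripper value outside its range is refused whole. "claw" is the closure in counts, from 0 (fully open) to 255 (shut), set as the call begins (left out, the last holds). The fingers move at their own pace and stop on an object; "grip_force" is the grip in N (left out, the last holds). Time passes only in rows, so rows that repeat a pose let the fingers close. It gives the time, the measured TCP pose, the force, the opening and the grip force at its end, in the units of the state.
- get_obs(): the state, without advancing time (a new reading comes with each control period).
- capture(name): name is "side" or "top" or "wrist"; returns a dict with "color" (480x640x3 uint8, blue, green, red), "K" (3x3 intrinsics, pixels), "dist_coeffs" ([k1, k2, p1, p2, k3] as OpenCV has them; the pictures are not rectified), "world_from_camera" (4x4, takes a point from camera to world coordinates); the wrist camera has in their place "mount" (4x4, takes a point from camera to tool coordinates, whose origin is the TCP and whose axes are the flange's). Camera axes: x right, y down, z forward; pixel columns grow to the right and rows downward; lengths in m; the calibration is good to about 2 mm. A picture is of the moment at which its call begins: read the wrist's pose just before it. There is no depth.
- hand_in(): hands the job in; it is judged then, once.
Trained networks look in a picture, given as the dict that the camera call returned (one of the last four; its "shot" number tells which), for a name from the list of things; names that differ only in an ending like _2 or _b are one class to them, and where a whole thing is asked for, a point or a joint stands for the part that bears it (a point fixed in the world has none). Each returns a list of dicts, best first, with "conf" (0 to 1); they miss things now and then, are a little off and sometimes report something else, mostly with a low value. They report only what shows in the picture. A call takes as long as a camera call. They do not tell look-alikes from the thing itself.
- boxes_of(picture, name): "location" ([column, row] in pixels, amid what is visible of it).
- masks_of(picture, name): "mask" (480x640 bool, what is visible of it) and "location" ([column, row] in pixels, amid what is visible of it).
The state is a dict: "time": time; "joints": joint angles; "qd": joint speeds; "joint_efforts": joint torques, N m; "eef_pos": TCP position; "tcp_rot": TCP orientation; "force": force on the tool from outside, world axes, zero at the start; "wrist_torque": the same for the moment, N m; "finger_gap": finger opening in m; "gripper_force": force on a finger pad.
Only numpy, scipy, OpenCV 4.12 (cv2) and the standard library are available. Lean on these libraries where they do the work, as an engineer would, in place of code of your own. Each camera call takes 0.05 s, during which the arm holds its last target. There are 200 camera calls.

## Working session

There is one attempt and no reset: what is moved stays moved. The work goes in short steps, Python scripts to look and compute and a tool call to move; the robot and the scene stay as the last step left them, time stands still between calls to the robot, and variables do not carry over. Pictures are saved under pics/ and viewed, at most 10 in all, crops included, and the job is handed in when it is done.

Besides the shell and the picture viewer there is one more tool, called after "Emit:" by a JSON object that holds its "name" and its "arguments", one argument or row to a line. jog_arm: Moves the arm, as the interface text tells. Its arguments: {"type":"object","properties":{"plan":{"type":"array","items":{"type":"number"}},"claw":{"type":"number"},"grip_force":{"type":"number"}},"required":["plan"]}

```bash
mkdir -p pics
cat > h.py <<'E'
from bench import *
import numpy as np, cv2
def ray(p,uv):
    n=cv2.undistortPoints(np.array([[uv]],float),np.array(p["K"],float),np.array(p["dist_coeffs"],float))[0,0]
    T=np.array(p["world_from_camera"]); return T[:3,3],T[:3,:3]@np.array([*n,1])
def at_z(p,uv,z):
    o,d=ray(p,uv); return o+d*(z-o[2])/d[2]
E
python3 - <<'E'
from h import *
ims=[]
o=get_obs(); print(o["eef_pos"],np.round(o["tcp_rot"],3).tolist(),o["force"],o["finger_gap"])
import bench
print([ (k,getattr(bench,k)) for k in dir(bench) if 'offset' in k])
for c in("top","side"):
    p=capture(c); cv2.imwrite(f"pics/{c}.png",p["color"])
    for n in("chest_handle","chest_lid","peg_box_lid"):
        for r in boxes_of(p,n)[:3]: print(c,n,r["conf"],np.round(r["location"]),at_z(p,r["location"],.146 if n=="chest_handle" else .1).round(3))
E
```

```text
[0.21640037 0.63858996 0.22994325] [[-0.947, 0.321, -0.001], [0.321, 0.947, -0.002], [0.0, -0.002, -1.0]] [ 0.28273928  0.09107472 -0.69698299] 0.08493194608329925
[('grip_point_offset', 0.0187)]
top chest_handle 0.83 [199. 221.] [0.57  0.147 0.146]
top chest_lid 0.87 [199. 218.] [0.584 0.156 0.1  ]
top peg_box_lid 0.9 [352. 130.] [ 0.827 -0.227  0.1  ]
top peg_box_lid 0.82 [446. 342.] [ 0.289 -0.478  0.1  ]
top peg_box_lid 0.8 [364. 319.] [ 0.343 -0.269  0.1  ]
side chest_handle 0.7 [275. 188.] [0.558 0.114 0.146]
side chest_lid 0.67 [277. 190.] [0.587 0.165 0.1  ]
side peg_box_lid 0.76 [292. 407.] [ 0.285 -0.489  0.1  ]
side peg_box_lid 0.72 [434. 242.] [ 0.813 -0.241  0.1  ]
side peg_box_lid 0.71 [269. 325.] [ 0.342 -0.282  0.1  ]
```

View pics/top.png

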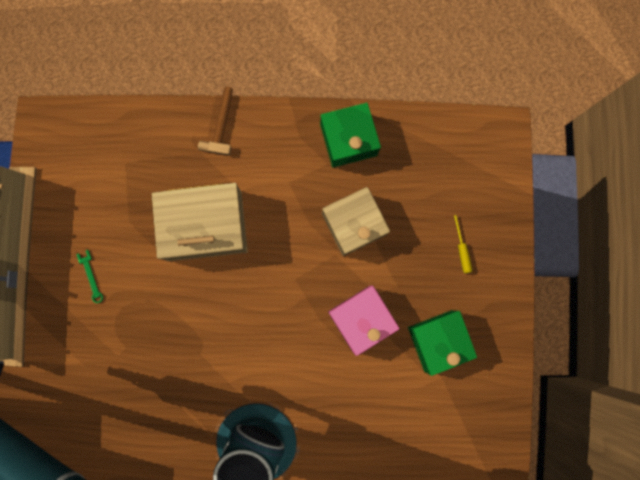

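View pics/side.png

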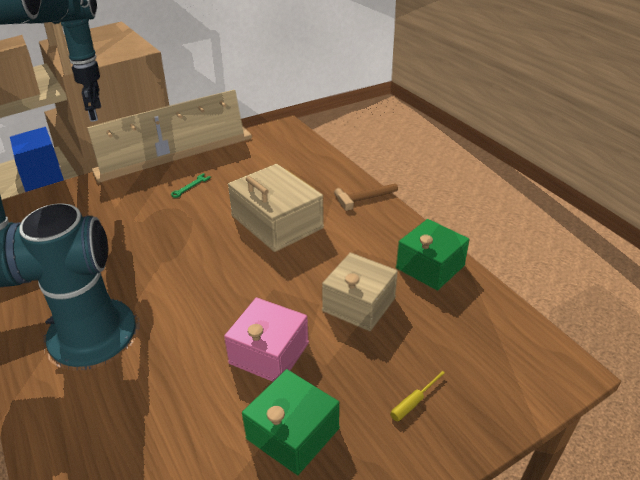

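The top view shows the larger birch box with its bar from about (178,241) to (215,238). In the side view the bar is at (248,180)-(268,190). The smaller birch box is at (356,220).

Run:
```python
from h import *
o=get_obs(); R=np.array(o["tcp_rot"]); t=o["eef_pos"]
p=capture("top")
a,b=at_z(p,(178,241),.15),at_z(p,(215,238),.15); print(a,b,np.linalg.norm(a-b))
for uv in((152,193),(238,184),(245,250),(158,258)): print(uv,at_z(p,uv,.112).round(3))
s=capture("side")
for uv in ((248,181),(268,190),(258,185)): print(at_z(s,uv,.15).round(3))
cv2.imwrite("pics/c.png",np.hstack([cv2.resize(p["color"][170:270,140:260],None,fx=3.3,fy=4.5,interpolation=2),cv2.resize(s["color"][150:260,220:340],None,fx=3.3,fy=450/110,interpolation=2)]))
```

```text
[0.51887358 0.19639735 0.15      ] [0.52899607 0.10491678 0.15      ] 0.09203889688741224
(152, 193) [0.644 0.28  0.112]
(238, 184) [0.672 0.059 0.112]
(245, 250) [0.505 0.034 0.112]
(158, 258) [0.478 0.254 0.112]
[0.51  0.177 0.15 ]
[0.536 0.108 0.15 ]
[0.524 0.144 0.15 ]
```

View pics/c.png

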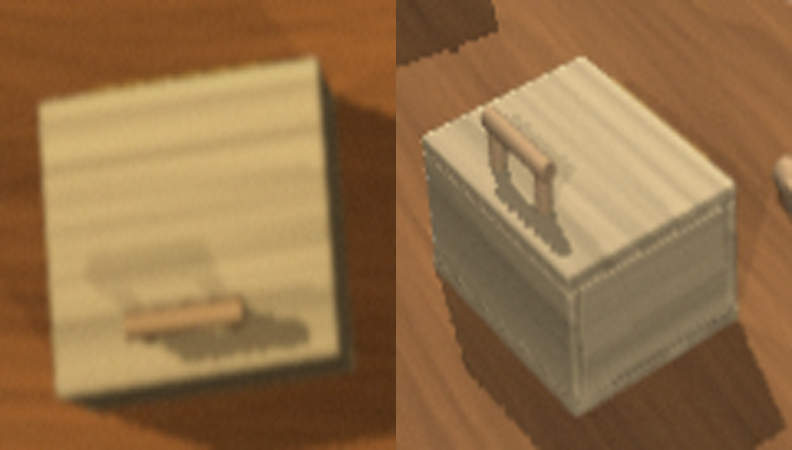

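The bar centre is near (0.524, 0.150) and the box yaw is about 8°, which agrees with the lid outline (about 0.167 x 0.22 m). I'll move above it.

Emit:
{"name": "jog_arm", "arguments": {
  "plan": [-0.448,-0.364,0,63,-0.448,-0.364,0,63,-0.448,-0.364,0,63,-0.448,-0.364,0,63,-0.448,-0.364,0,63,-0.448,-0.364,0,63,-0.448,-0.364,0,63,-0.448,-0.364,0,63,-0.448,-0.364,0,63,-0.448,-0.364,0,63],
  "claw": 0
}}

```text
time: 1.5
eef_pos: [0.4838, 0.2143, 0.2318]
tcp_rot: [[-0.144, 0.99, 0.001], [0.99, 0.144, 0.001], [0.0, 0.001, -1.0]]
force: [-0.1, -0.0, 1.1]
finger_gap: 0.0851
gripper_force: 0.0
```

Emit:
{"name": "jog_arm", "arguments": {
  "plan": [-0.04,0.02,0,0,-0.069,0.03,0,0,-0.069,0.03,0,0,-0.069,0.03,0,0]
}}

```text
time: 1.9
eef_pos: [0.5227, 0.1517, 0.2313]
tcp_rot: [[-0.142, 0.99, -0.0], [0.99, 0.142, 0.001], [0.001, -0.0, -1.0]]
force: [-0.6, 0.8, 0.6]
finger_gap: 0.085
gripper_force: 0.0
```

```bash
cat > w.py <<'E'
from h import *
o=get_obs(); p=capture("wrist"); R=np.array(o["tcp_rot"]); t=np.array(o["eef_pos"])
T=np.eye(4);T[:3,:3]=R;T[:3,3]=t
p["world_from_camera"]=T@np.array(p["mount"])
E
python3 - <<'E'
from w import *
print(t,R.round(3).tolist(),o["force"])
cv2.imwrite("pics/w1.png",p["color"])
for n in("chest_handle","chest_lid"):
    for r in masks_of(p,n)[:2]:
        print(n,r["conf"],np.round(r["location"]),at_z(p,r["location"],.146),at_z(p,r["location"],.156))
E
```

```text
[0.52271148 0.15166963 0.2313039 ] [[-0.142, 0.99, -0.0], [0.99, 0.142, 0.001], [0.001, -0.0, -1.0]] [-0.56607197  0.84528862  0.6018411 ]
chest_handle 0.55 [388. 197.] [0.5637902  0.19113354 0.146     ] [0.56153742 0.19277773 0.156     ]
chest_lid 0.72 [389. 199.] [0.56487605 0.19035916 0.146     ] [0.5625758 0.1920372 0.156    ]
```

View pics/w1.png

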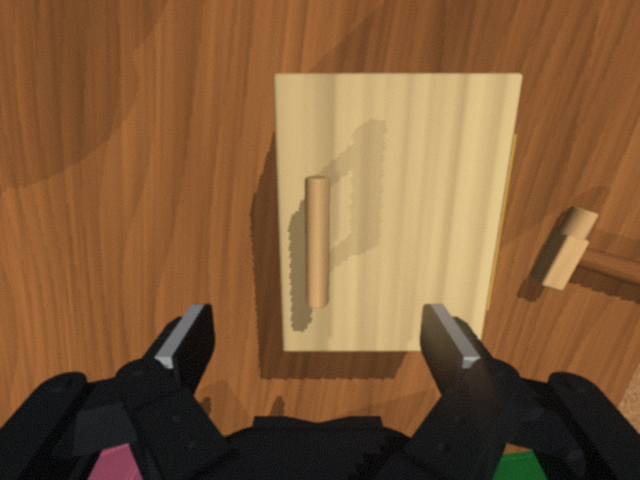

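The wrist view shows the bar running vertically from (317,180) to (317,303), centre (317,242).

Run:
```python
from w import *
for z in(.146,.154):
    a,b,c=[at_z(p,u,z+d) for u,d in(((317,180),.0),((317,303),.0),((317,242),.008))]
    print(z,a.round(4),b.round(4),np.linalg.norm(a-b),c.round(4),"tool shift",(R.T@(c-t)).round(4))
```

```text
0.146 [0.5161 0.1972 0.146 ] [0.5288 0.1106 0.146 ] 0.0875465926118836 [0.5218 0.1585 0.154 ] tool shift [0.0053 0.0005 0.0773]
0.154 [0.5159 0.1984 0.154 ] [0.5282 0.1148 0.154 ] 0.0844846031895826 [0.5214 0.1611 0.162 ] tool shift [0.008  0.0005 0.0693]
```

Emit:
{"name": "jog_arm", "arguments": {
  "plan": [0.004,0,0.03,0,0.005,0,0.06,0,0.005,0,0.085,0,0.005,0,0.1,0,0.005,0,0.1,0,0.005,0,0.1,0]
}}

```text
time: 2.7
eef_pos: [0.5221, 0.1577, 0.1319]
tcp_rot: [[-0.145, 0.989, 0.001], [0.989, 0.145, 0.0], [0.0, 0.001, -1.0]]
force: [0.1, 1.0, 0.4]
finger_gap: 0.0849
gripper_force: 0.0
```

Run:
```python
from w import *
cv2.imwrite("pics/w2.png",np.hstack([p["color"][:,100:540]]))
print(t,o["force"])
```

```text
[0.52213062 0.15769898 0.13188986] [0.05950801 1.02722268 0.37773695]
```

View pics/w2.png

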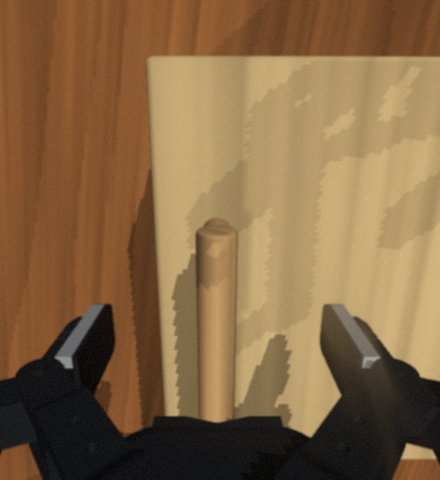

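The bar sits between the fingers at column 317 of the full image, centred. I'll close on it.

Emit:
{"name": "jog_arm", "arguments": {
  "plan": [0,0,0,0,0,0,0,0,0,0,0,0,0,0,0,0,0,0,0,0,0,0,0,0,0,0,0,0,0,0,0,0],
  "claw": 255,
  "grip_force": 40
}}

```text
time: 3.55
eef_pos: [0.5219, 0.157, 0.1316]
tcp_rot: [[-0.144, 0.99, -0.0], [0.99, 0.144, -0.0], [-0.0, -0.0, -1.0]]
force: [-1.8, -0.5, 4.2]
finger_gap: 0.0144
gripper_force: 39.1
```

Emit:
{"name": "jog_arm", "arguments": {
  "plan": [0,0,-0.002,0,0,0.001,-0.004,0,0,0.001,-0.004,0]
}}

```text
time: 3.85
eef_pos: [0.5221, 0.157, 0.1326]
tcp_rot: [[-0.144, 0.99, -0.002], [0.99, 0.144, -0.0], [-0.0, -0.002, -1.0]]
force: [3.9, 0.7, -12.6]
finger_gap: 0.0145
gripper_force: 39.7
```

Emit:
{"name": "jog_arm", "arguments": {
  "plan": [0,0,0,0,0,0,0,0,0,0,0,0,0,0,0,0]
}}

```text
time: 4.25
eef_pos: [0.5221, 0.157, 0.1326]
tcp_rot: [[-0.144, 0.99, -0.002], [0.99, 0.144, -0.0], [-0.0, -0.002, -1.0]]
force: [5.4, 1.6, -13.6]
finger_gap: 0.0145
gripper_force: 39.7
```

Run:
```python
from h import *
s=capture("side"); o=get_obs(); print(o["eef_pos"],o["force"])
cv2.imwrite("pics/s2.png",cv2.resize(s["color"][140:270,210:350],None,fx=4.5,fy=4.5,interpolation=2))
```

```text
[0.52213549 0.15704385 0.13265267] [  5.54522436   1.22721351 -13.14624724]
```

View pics/s2.png

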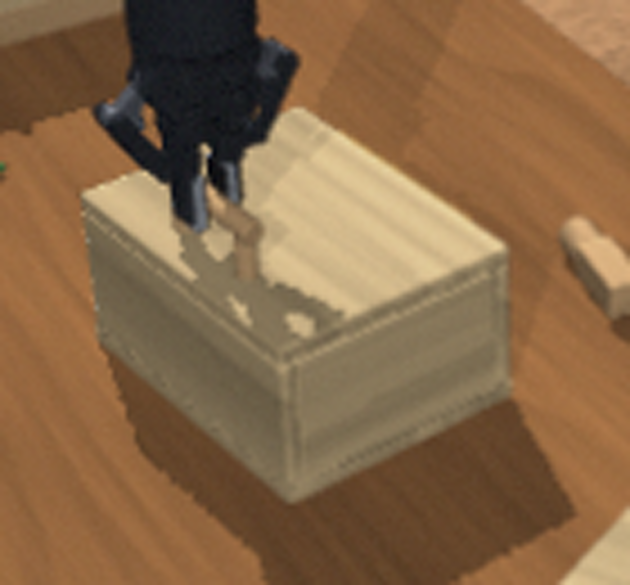

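The lid lies flush on the rim and holds under a 13 N tug with 1 mm of movement, so it is caught. I'll ease off, open and withdraw.

Emit:
{"name": "jog_arm", "arguments": {
  "plan": [0,0,0.002,0,0,-0.001,0.003,0,0,-0.001,0.003,0,0,-0.001,0.003,0]
}}

```text
time: 4.7
eef_pos: [0.522, 0.157, 0.1321]
tcp_rot: [[-0.144, 0.99, 0.0], [0.99, 0.144, -0.0], [-0.0, 0.0, -1.0]]
force: [2.8, 0.9, -6.9]
finger_gap: 0.0144
gripper_force: 40.3
```

Emit:
{"name": "jog_arm", "arguments": {
  "plan": [0,0,0,0,0,0,0,0,0,0,0,0,0,0,0,0,0,0,0,0,0,0,0,0,0,0,0,0,0,0,0,0],
  "claw": 0
}}

```text
time: 5.5
eef_pos: [0.5219, 0.1571, 0.1322]
tcp_rot: [[-0.144, 0.99, -0.0], [0.99, 0.144, -0.0], [-0.0, -0.0, -1.0]]
force: [-0.3, 0.4, 0.0]
finger_gap: 0.0856
gripper_force: 0.0
```

Emit:
{"name": "jog_arm", "arguments": {
  "plan": [0,0,-0.02,0,0,0,-0.05,0,0,0,-0.09,0,0,0,-0.12,0,0,0,-0.12,0,0,0,-0.12,0]
}}

```text
time: 6.1
eef_pos: [0.5224, 0.1572, 0.2532]
tcp_rot: [[-0.144, 0.99, 0.002], [0.99, 0.144, 0.0], [0.0, 0.002, -1.0]]
force: [0.4, 0.2, 0.2]
finger_gap: 0.0852
gripper_force: 0.0
```

Run:
```python
from w import *
print(t,o["force"],o["finger_gap"],o["time"])
s=capture("side")
cv2.imwrite("pics/f.png",np.hstack([cv2.resize(s["color"][140:270,210:350],None,fx=3,fy=3,interpolation=2),cv2.resize(p["color"],(380,390))]))
```

```text
[0.52235684 0.15720988 0.25316452] [0.38293475 0.20861955 0.22311178] 0.08515103881326519 6.1
```

View pics/f.png

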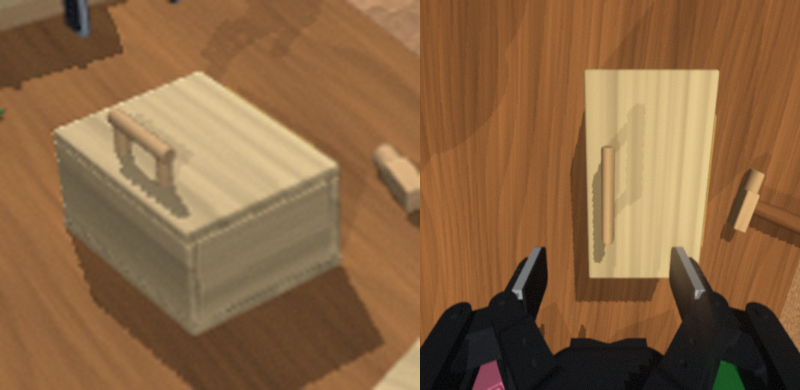

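The final views show the lid flat on the rim, the handle free and the gripper clear above it.

```bash
python3 -c "
from bench import *
print(hand_in())"
```

```text
the job is handed in; nothing more can be done
None
```

The larger box's lid was already caught: it held a tug of about 13 N (slightly over the 8–12 N you suggested) with only 1 mm of movement, so I didn't press it, released the handle with the lid fully shut, left the smaller box alone, and handed in at about 6 s.

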